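# Refit the hob's control knob and turn the heat off

## Robot

A 7-joint arm with a two-finger parallel gripper is mounted at the origin on a cart in front of the work surface, level with it; the furniture and walls round the work are solid. World frame = base frame: x ahead of the robot, y to its left, z up, the work surface at z = 0. Lengths are in mm, angles in rad, forces in N, time in s.
With the tool pointing down it reaches from about 350 to 900 mm from the base axis. Payload 19.9 kg.
Tool frame: the origin (TCP) lies at the very end of the fingers, on their centre line; the grasp point (between the pads) lies 19 mm behind it; z points along the fingers, y is the direction in which the jaws open and shut (so a half turn about z gives the same grasp; the last joint's range is limited). The gripper opens to 94 mm and grips with 3 to 60 N. Pads are 16 mm wide; open, the fingers measure 119 mm over their backs; the gripper's body (75 mm by 177 mm) begins 78 mm behind the grasp point.
Start: joints at [1.179, 0.417, -0.01, 1.614, 0.005, 1.111, -0.053], TCP at [214.186, -587.131, 205.425] pointing down, gripper open.
Joint ranges: [-2.81, 2.81], [-0.39, 2.02], [-1.27, 1.25], [0.06, 2.57], [-1.19, 4.33], [0.19, 2], [-2.82, 2.82]. Speed limits (rad/s): [1.89, 1.89, 2.39, 2.39, 3.01, 3.01, 3.01].

## Interface

Orientations are given as [roll, pitch, yaw] about the fixed x, y, z axes, in that order (R = Rz(yaw) Ry(pitch) Rx(roll)).
In Python, from rig import state, grab_frame, finish_job gives the robot as it stands. The module is installed in compiled form; this text tells all that it offers.
- The arm moves only by the tool step_arm, never from a script. Its argument "motion" is a list of rows, each a list of 3 entries, a list of its own where there are three numbers: the finger opening in cm, from 0 to 9.4, then the shift along the tool's x, y, z in cm, then the turn about the tool's z in degrees. A call has 1 to 5 rows; each row is the pose to reach, as a shift and turn from the pose measured when the call began, along the tool's axes at that moment; what a row does not reach only later rows make up. A row lasts 1/8 s, in which the tool goes at most 62.5 mm and 10.7 degrees, less where a joint would pass 70% of its speed; a pose out of reach is approached as far as the arm can. A call with a gripper value outside its range is refused whole. The fingers move at their own pace and stop on an object; "force" is the grip in N (left out, the last holds). Time passes only in rows, so rows that repeat a pose let the fingers close. It gives the time, the measured TCP pose, the force and the opening at its end, in the units of the state.
- state(): the state, without advancing time (a new reading comes with each control period).
- grab_frame(name): name is "scene" or "top" or "wrist"; returns a dict with "color" (480x640x3 uint8, red, green, blue), "range_z" (480x640 float32, mm along the optical axis (not along the pixel's ray), 0 where there is no reading), "intrinsics" (3x3 intrinsics, pixels), "xyz" and "rotation" of the camera in the world. Camera axes: x right, y up, looking along -z (the intrinsics and any distortion apply to the point x, -y, -z); pixel columns grow to the right and rows downward; lengths in mm; the calibration is good to about 2 mm. A picture is of the moment at which its call begins.
- finish_job(): hands the job in, once; it reports no verdict.
The state is a dict: "time_s": time; "joint_pos": joint angles; "joint_velocities": joint speeds; "tau": joint torques, N m; "position": TCP position; "eef_rot": TCP orientation; "contact_force": force on the tool from outside, world axes, zero at the start; "moment": the same for the moment, N m; "width": opening from 0.0 (shut) to 1.0 (fully open).
Only numpy, scipy, OpenCV 4.12 (cv2) and the standard library are available. Lean on these libraries where they do the work, as an engineer would, in place of code of your own. Each camera call takes 0.05 s, during which the arm holds its last target. There are 200 camera calls.

## Task

The right-hand control knob of the bench hob was pulled off for cleaning while the heat was still on. Put it back on its bare D-shaft, pressing lightly and turning it slowly until it drops fully home, then turn it back so that its pointer stands at the broad off mark, and let go. Never force it, leave the other knob as it is set, and do not disturb the milk pitcher or the stack of lids.

Things in the scene. Friction and masses are not known exactly. Their poses are not given: they have to be found in the camera images.
- knob_bar (a point): Loose black control knob, bore down on the table, 50 to 100 g. Point on its axis, 28 mm above its underside, amid its finger bar. Round skirt 47 mm across, 15.5 mm high; on it an upright flat-sided bar 42 mm long (x), 18 mm wide (y), from 15 to 41 mm above the underside: grasp it across its width. x points along the bar to the pointer end (white line on the top and down the end face), z up.
- knob_pointer (a point): Pointer end of the loose knob's bar: 20 mm along x from knob_bar, same height. In the underside: a countersink 19 mm wide at the mouth, 4 mm deep, that leads into a D bore 13.2 mm across whose flat lies 1.9 mm from the axis on the pointer's side; the bore ends 13 mm above the underside.
- dial (a point): Foot of the bare upright shaft, on its axis, at the hob's level top sheet (60 mm above the table). x points straight away from the hob's front edge, to the broad white off mark (fine ticks every 0.4 rad clockwise from it); z up along the shaft. With the knob home, knob_bar is 30 mm above this point and the skirt clears the sheet by 2 mm; not lined up, the knob rests about 9 mm higher.
- shaft_end (a point): Top of the bare shaft: D-shaped brass, 12 mm thick, 15 mm tall, square-cut end, one flat 1.5 mm from the axis. The pointer must point where the flat faces (to about 0.1 rad): left at 0.5 to 2.1 rad clockwise, seen from above, from off; axes shown are the dial's, not the flat's. End stop at off. Turns stiffly (0.03 N m); stays put under a push below 7 N, a harder one may drag it round.
- hob: Steel bench hob, 262 mm deep (x) by 250 mm wide (y), 60 mm high, with a round iron plate at the back rising to 73 mm and a dark control strip along its front (the side that faces the robot). It stands firm. Origin at the centre of its underside; x points from its front to its back.
- fitted_knob (a joint): The hob's other, left-hand control with its knob on, 124 mm to the left of the bare shaft and of the same shape and height; rad clockwise from off, 0 at the start.
- pitcher_mid (a point): Steel milk pitcher, about 107 x 76 mm, 100 mm high, standing loose to the left; this point is half-way up.
- lids_mid (a point): Stack of dark cup lids, 87 mm across and 38 mm high, standing loose to the left of the hob; this point is half-way up.
There are look-alikes about, which are no part of the job. Leave any green look-alike of the part that bears knob_bar alone.

How it is judged:
By the outcome, as a careful person would: the job done as asked, in the order asked, and still so for the second after the job is handed in, with the robot touching nothing.
It also fails if it takes over 72 s, if anything falls off the work surface, if the arm or the gripper's body presses on something with over 40 N, if the wrist force passes 120 N, or if a joint passes its speed limit or range.

## Working session

There is one attempt and no reset: what is moved stays moved. The work goes in short steps, Python scripts to look and compute and a tool call to move; the robot and the scene stay as the last step left them, time stands still between calls to the robot, and variables do not carry over. Pictures are saved under pics/ and viewed, about 8 in all and at most 12, crops included, and the job is handed in when it is done.

Besides the shell and the picture viewer there is one more tool, called after "Call:" as name(argument=value, ...) on one line, values as JSON. step_arm: Moves the arm, as the interface text tells. Its arguments: {"type":"object","properties":{"motion":{"type":"array"},"force":{"type":"number"}},"required":["motion"]}

```bash
mkdir -p pics; cat > h.py <<'E'
import numpy as np, cv2
from rig import state, grab_frame, finish_job
def grab(n):
    f=grab_frame(n); return f
def ray(f,u,v):
    K=np.array(f["intrinsics"]); d=np.linalg.inv(K)@np.array([u,v,1.0]); d=np.array([d[0],-d[1],-d[2]])
    return np.array(f["xyz"]), np.array(f["rotation"])@d
def onz(f,u,v,z):
    o,d=ray(f,u,v); return o+d*(z-o[2])/d[2]
def pt(f,u,v):
    o,d=ray(f,u,v); return o+d*f["range_z"][int(v),int(u)]
def cloud(f):
    K=np.array(f["intrinsics"]); v,u=np.mgrid[:480,:640]
    p=np.linalg.inv(K)@np.stack([u.ravel(),v.ravel(),np.ones(u.size)]); p[1:]*=-1
    return ((np.array(f["rotation"])@(p*f["range_z"].ravel())).T+np.array(f["xyz"])).reshape(480,640,3)
def save(f,n): cv2.imwrite("pics/"+n,f["color"][...,::-1])
E
python3 - <<'E'
from h import *
import pickle
print(state())
for n in("top","scene"):
    f=grab(n); save(f,n+"1.png"); pickle.dump(f,open(n+"1.pkl","wb")); print(n,f["xyz"],f["rotation"],f["intrinsics"])
E
```

```text
{'time_s': 0.0, 'joint_pos': array([ 1.17951674,  0.41796848, -0.0102797 ,  1.61416021,  0.00471103,
        1.11070222, -0.05300336]), 'joint_velocities': array([ 1.20613661e-03,  2.18024654e-04,  1.19172343e-03,  1.49790180e-03,
       -3.81449054e-04, -5.30557286e-04,  5.43841837e-05]), 'tau': array([-1.15835675e-03, -8.51248527e+01,  6.38309587e-01, -4.25986755e+01,
       -4.88295977e-02,  1.87206577e-02,  1.96489968e-04]), 'position': array([ 214.02569023, -586.81544463,  204.83470184]), 'eef_rot': array([-3.14038248e+00,  1.10335945e-04,  3.49768084e-01]), 'contact_force': array([ 1.18559301, -1.18517396, -0.30848186]), 'moment': array([-0.00038109, -0.02407655, -0.01897453]), 'width': 1.0007146723713283}
top [ 410.19774484   16.07248439 1070.48711536] [ 0.08013333 -0.00923639 -1.5984667 ] [[526.24719784   0.         313.83744894]
 [  0.         526.24719784 233.82381888]
 [  0.           0.           1.        ]]
scene [-24.74126282 511.55530219 719.73399287] [ 0.84575227 -0.00530963 -2.33506059] [[467.42984164   0.         319.96913998]
 [  0.         467.42984164 239.73721732]
 [  0.           0.           1.        ]]
```

View pics/top1.png

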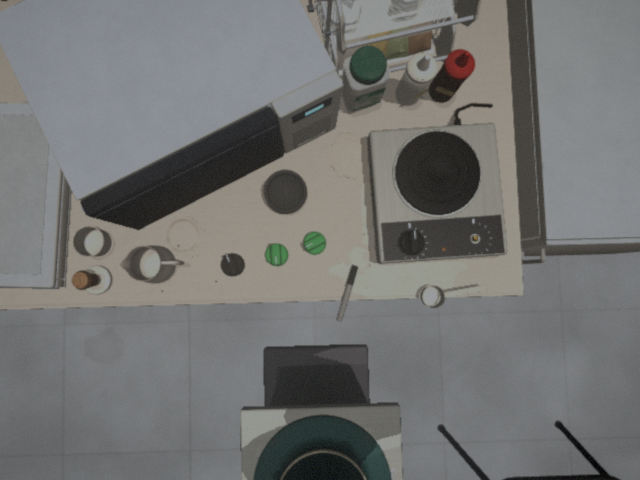

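View pics/scene1.png

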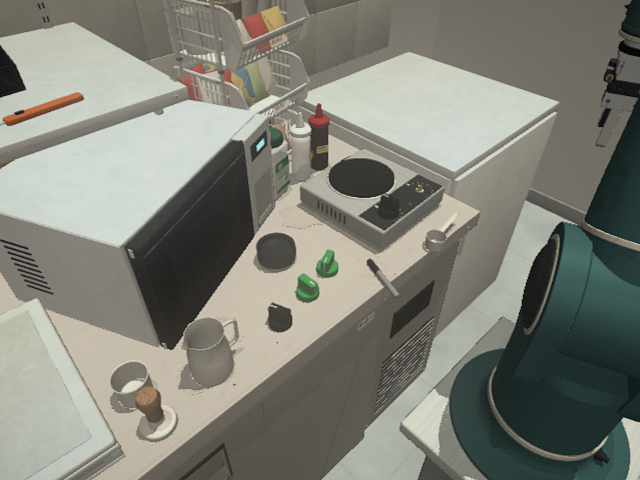

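The top view shows the loose black knob at (232,264), the green decoys at (276,254) and (315,243), the bare shaft at about (475,238), the fitted knob at (411,241), the pitcher at (152,263) and the lids at (285,191). Next I'll work out positions and make one crop.

```bash
sed -i 's/^def grab(n):/from scipy.spatial.transform import Rotation as R\ndef grab(n):/; s/f=grab_frame(n); return f/f=dict(grab_frame(n)); f["rotation"]=R.from_euler("xyz",f["rotation"]).as_matrix(); return f/' h.py
python3 - <<'E'
from h import *
import pickle
fs={}
for n in("top","scene"):
    f=pickle.load(open(n+"1.pkl","rb")); f["rotation"]=R.from_euler("xyz",f["rotation"]).as_matrix(); pickle.dump(f,open(n+"1.pkl","wb")); fs[n]=f
f=fs["top"]
for nm,u,v in(("knob",232,264),("table",200,285),("shaft",475,238),("sheet",440,222),("fit",411,241),("pitcher",152,263),("lids",285,191)): print(nm,pt(f,u,v).round(1))
c=cloud(f)
# hob corners via height mask
m=((c[...,2]>50)&(c[...,2]<80)).astype(np.uint8); m[:, :355]=0; m[:110]=0; m[280:]=0; m[:,515:]=0
cs=max(cv2.findContours(m,0,2)[0],key=cv2.contourArea); r=cv2.minAreaRect(cs); print(r)
for p in cv2.boxPoints(r): print(onz(f,p[0],p[1],60).round(1))
a=cv2.resize(f["color"][225:285,200:260],None,fx=6.5,fy=6.5,interpolation=cv2.INTER_CUBIC)
b=cv2.resize(f["color"][210:270,445:505],None,fx=6.5,fy=6.5,interpolation=cv2.INTER_CUBIC)
cv2.imwrite("pics/crop1.png",np.hstack([a,b])[...,::-1])
E
```

```text
knob [437.8 165.3  42.7]
table [398.3 236.9  -1.1]
shaft [ 473.7 -301.6   74.8]
sheet [ 507.3 -239.6   61.8]
fit [ 469.6 -174.3  101.1]
pitcher [4.454e+02 3.331e+02 4.000e-01]
lids [581.5  59.5  25.3]
((437.4281005859375, 192.05087280273438), (133.63223266601562, 129.054443359375), 85.66769409179688)
[ 691.6 -107.3   60. ]
[ 704.8 -361.3   60. ]
[ 442.4 -366.2   60. ]
[ 430.5 -117.3   60. ]
```

View pics/crop1.png

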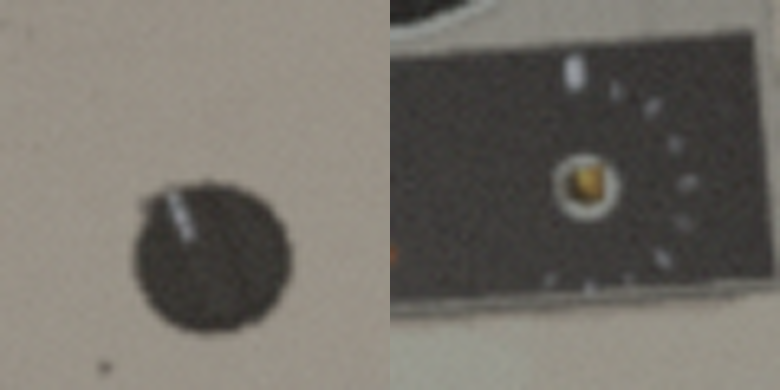

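The crop shows the knob's white line running from (190,240) to (172,192). The pointer faces ahead and slightly left, a heading of about 0.33 rad. The shaft is at (588,183) in the right half, with the off mark at (574,72). I can't judge the flat from here, so I'll move the arm over for a wrist look.

Call:
step_arm(motion=[[5, [2, -1.5, -3], -8], [5, [7, -5, -6], -18], [5, [12, -9, -8], -28], [5, [17, -13, -8], -38], [5, [22, -16, -8], -48]], force=15)

```text
time_s: 0.72
position: [362.3, -364.9, 285.3]
eef_rot: [-3.141, -0.0, 1.193]
contact_force: [0.5, -0.6, -0.6]
width: 0.541
```

```bash
python3 - <<'E'
from h import *
s=state(); print(s["position"],s["eef_rot"],s["joint_pos"].round(2),s["contact_force"],s["time_s"])
f=grab("wrist"); p=R.from_euler("xyz",s["eef_rot"]).as_matrix()
print(f["intrinsics"],"cam in tool:",p.T@(f["xyz"]-s["position"]),"\n",p.T@f["rotation"])
E
```

```text
[ 362.3296228  -364.85540966  285.34989324] [-3.14120637e+00 -1.62583337e-04  1.19288683e+00] [ 0.98  0.16 -0.28  1.78  0.05  1.21  0.31] [ 0.54970717 -0.64084509 -0.58501334] 0.725
[[343.75258036   0.         324.03971918]
 [  0.         343.75258036 244.49429858]
 [  0.           0.           1.        ]] cam in tool: [  70.16267259   -0.53069339 -178.54620246] 
 [[ 3.19788746e-04  9.69815452e-01  2.43839879e-01]
 [ 9.99999770e-01 -1.64369159e-04 -6.57730486e-04]
 [-5.97797433e-04  2.43840033e-01 -9.69815282e-01]]
```

Call:
step_arm(motion=[[5, [2.5, 2, 3], 0], [5, [6, 5, 7], 0], [5, [10, 8, 12], 0], [5, [10, 8, 15], 0], [5, [10, 8, 15], 0]])

```text
time_s: 1.4
position: [476.9, -291.3, 133.6]
eef_rot: [-3.137, -0.004, 1.212]
contact_force: [-0.7, 0.2, 1.1]
width: 0.529
```

```bash
python3 - <<'E'
from h import *
import pickle
s=state(); print(s["position"],s["eef_rot"],s["joint_pos"].round(2),s["time_s"])
f=grab("wrist"); pickle.dump(f,open("w1.pkl","wb"))
cv2.imwrite("pics/w1.png",cv2.resize(f["color"][140:380,160:480],None,fx=2.5,fy=2.5,interpolation=cv2.INTER_CUBIC)[...,::-1])
E
```

```text
[ 476.90206044 -291.29185382  133.6016902 ] [-3.13743506 -0.00357014  1.21194319] [ 0.77  0.4  -0.34  1.84  0.16  0.93 -0.  ] 1.4
```

View pics/w1.png

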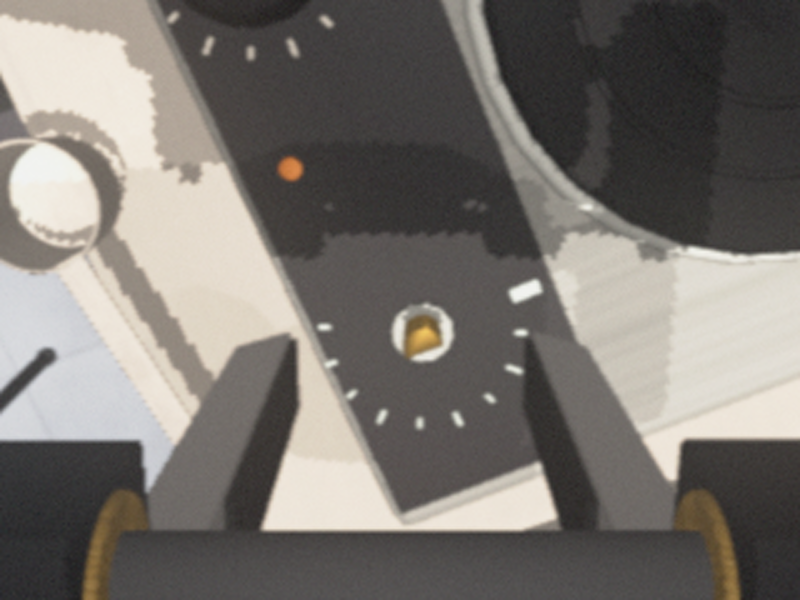

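```bash
python3 - <<'E'
from h import *
import pickle
f=pickle.load(open("w1.pkl","rb"))
# rectify onto plane z=75 in the world: rows = -x, cols=-y, 20px/mm centred on rough shaft
def rect(z,c,half,s):
    g=np.mgrid[-half:half:1/s,-half:half:1/s]; X=c[0]-g[0]; Y=c[1]-g[1]
    P=np.stack([X,Y,np.full_like(X,z)],-1)-f["xyz"]; q=P@f["rotation"]; K=np.array(f["intrinsics"])
    u=K[0,2]+K[0,0]*q[...,0]/-q[...,2]; v=K[1,2]-K[1,1]*q[...,1]/-q[...,2]
    return cv2.remap(f["color"],u.astype(np.float32),v.astype(np.float32),cv2.INTER_CUBIC)
c=onz(f,328.8,273.2,60); t=onz(f,328.8,273.2,75); print("ring60",c,"at75",t)
m=onz(f,160+525/2.5,140+291/2.5,60); print("mark",m,"heading",np.arctan2(*(m-c)[1::-1]))
a=rect(75,c,10,20); b=rect(60,c,30,400/60)
for im in(a,b): cv2.circle(im,(200,200),2,(255,0,0),-1)
cv2.circle(a,(200,200),120,(0,255,0),1)
cv2.imwrite("pics/rect1.png",np.hstack([a,b])[...,::-1])
E
```

```text
ring60 [ 474.1805597  -307.14582703   60.        ] at75 [ 475.80532507 -302.33865769   75.        ]
mark [ 508.29644281 -305.49763212   60.        ] heading 0.04827412475623859
```

View pics/rect1.png

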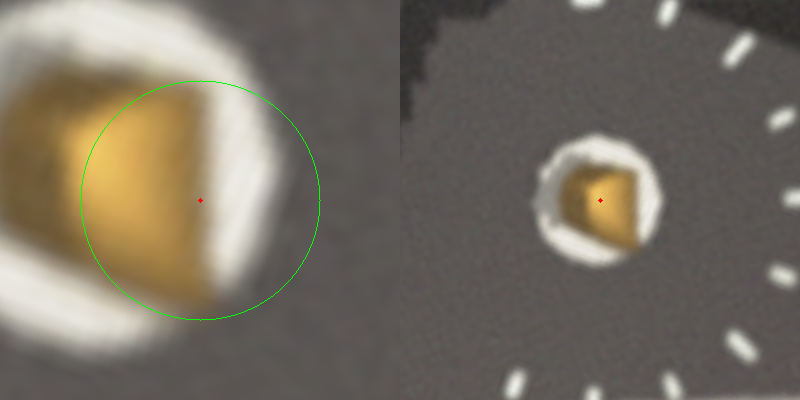

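The rectified view has up as +x and right as −y. The ring is centred near (598,201). The flat is the straight right-hand edge from (205,85) to (213,300), so it faces a heading of about −1.53, which is 1.58 rad clockwise from off (dial heading 0.048). The shaft axis is at about (474.3, −306.6). Next I'll go to the knob.

Call:
step_arm(motion=[[5, [0, 0, -4], -8], [5, [4, -2, -7], -18], [5, [10, -5, -7], -28], [5, [16, -8, -7], -38], [5, [22, -11, -7], -48]])

```text
time_s: 2.08
position: [453.3, -60.8, 208.4]
eef_rot: [3.139, 0.0, 2.053]
contact_force: [0.8, 0.7, -0.3]
width: 0.533
```

Call:
step_arm(motion=[[5, [5, 2, 0], -10], [5, [10, 4.5, 0], -20], [5, [15, 7, 1], -30], [5, [20.7, 9.2, 3], -40], [5, [20.7, 9.2, 6], -50]])

```text
time_s: 2.7
position: [439.7, 168.7, 150.5]
eef_rot: [3.139, 0.007, 2.935]
contact_force: [0.3, -1.4, -0.2]
width: 0.533
```

Call:
step_arm(motion=[[5, [0, 0, 1.5], -10], [5, [0, 0, 2], -20], [5, [0, 0, 2], -31], [5, [0, 0, 2], -31]])

```text
time_s: 3.2
position: [440.8, 167.8, 131.7]
eef_rot: [-3.139, 0.009, -2.81]
contact_force: [0.1, -0.4, -0.0]
width: 0.529
```

```bash
cat > rc.py <<'E'
from h import *
def rect(f,z,c,half,s):
    g=np.mgrid[-half:half:1/s,-half:half:1/s]; X=c[0]-g[0]; Y=c[1]-g[1]
    P=np.stack([X,Y,np.full_like(X,z)],-1)-f["xyz"]; q=P@f["rotation"]; K=np.array(f["intrinsics"])
    u=K[0,2]+K[0,0]*q[...,0]/-q[...,2]; v=K[1,2]-K[1,1]*q[...,1]/-q[...,2]
    return cv2.remap(f["color"],u.astype(np.float32),v.astype(np.float32),cv2.INTER_CUBIC)
E
python3 - <<'E'
from rc import *
import pickle
s=state(); print(s["position"],s["eef_rot"],s["joint_pos"].round(2),s["time_s"])
f=grab("wrist"); pickle.dump(f,open("w2.pkl","wb"))
t=pickle.load(open("top1.pkl","rb")); print("ring by top",onz(t,475.5,238.2,60))
a=rect(f,41,(438,165),40,5); b=rect(f,15,(438,165),40,5)
for im in(a,b): cv2.circle(im,(200,200),2,(255,0,0),-1)
cv2.imwrite("pics/rect2.png",np.hstack([a,b])[...,::-1])
E
```

```text
[440.79572612 167.84397733 131.70036635] [-3.13931722  0.00866005 -2.80962846] [ 0.4   0.39 -0.98  2.04  0.41  0.92  1.1 ] 3.2
ring by top [ 474.18243082 -307.28155548   60.        ]
```

View pics/rect2.png

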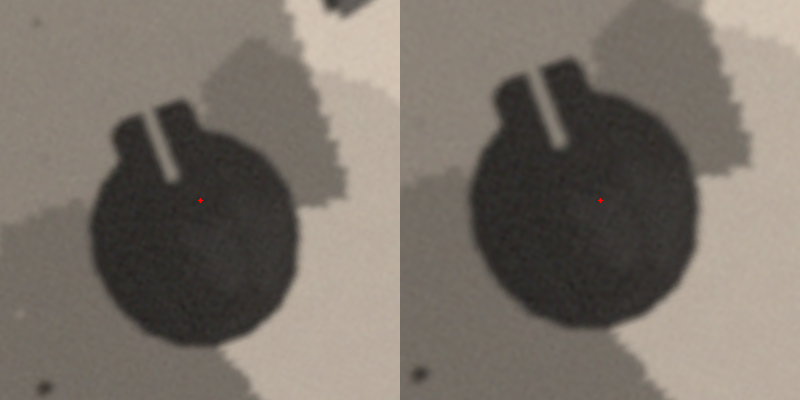

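In the rectified knob view, the skirt is centred near (583,211) in the right panel. In the left panel the white line runs from (150,108) to (175,182). That puts the axis at about (435.7, 168.0) with a pointer heading of 0.326. I'll descend to it.

Call:
step_arm(motion=[[4, [0.2, 0.1, 2], 0], [4, [0.5, 0.2, 4.5], 0], [4, [0.5, 0.2, 6.5], 0], [4, [0.5, 0.2, 7], 0], [4, [0.5, 0.2, 7], 0]])

```text
time_s: 3.88
position: [435.8, 168.4, 61.5]
eef_rot: [-3.139, 0.008, -2.813]
contact_force: [-0.4, 0.2, 0.6]
width: 0.424
```

```bash
cat > to.py <<'E'
import sys
from h import *
# usage: to.py x y z yaw -> shift in tool axes (cm) and turn (deg)
s=state(); M=R.from_euler("xyz",s["eef_rot"]).as_matrix(); a=[float(v) for v in sys.argv[1:]]
d=M.T@(np.array(a[:3])-s["position"])/10
yaw=np.arctan2(M[1,0],M[0,0]); t=-np.degrees((a[3]-yaw+np.pi)%(2*np.pi)-np.pi)
print("pos",s["position"].round(1),"rot",s["eef_rot"].round(4),"F",s["contact_force"].round(2),"M",s["moment"].round(3),"w",round(s["width"]*94,1),"t",s["time_s"]); print("shift",d.round(2),"turn",t.round(1),"q",s["joint_pos"].round(2))
E
python3 to.py 435.7 168 18.5 3.468
```

```text
pos [435.8 168.4  61.5] rot [-3.1394  0.0083 -2.8134] F [-0.41  0.21  0.63] M [ 0.082 -0.128 -0.009] w 39.8 t 3.875
shift [ 0.06 -0.02  4.3 ] turn 0.1 q [ 0.3   0.49 -0.88  2.1   0.55  0.78  0.98]
```

Call:
step_arm(motion=[[4, [0.05, 0, 2], 0], [4, [0.05, 0, 3.5], 0], [4, [0.05, 0, 4.2], 0], [4, [0.05, 0, 4.3], 0], [4, [0.05, 0, 4.3], 0]])

```text
time_s: 4.5
position: [435.9, 168.4, 18.8]
eef_rot: [-3.139, 0.009, -2.813]
contact_force: [0.2, -0.4, 0.4]
width: 0.43
```

Call:
step_arm(motion=[[1, [0, 0, 0], 0], [1, [0, 0, 0], 0], [1, [0, 0, 0], 0], [1, [0, 0, 0], 0], [1, [0, 0, 0], 0]], force=20)

```text
time_s: 5.12
position: [436.1, 168.4, 19.0]
eef_rot: [-3.139, 0.009, -2.813]
contact_force: [-0.6, -1.4, 5.7]
width: 0.193
```

```bash
python3 to.py 435.7 168 120 3.468
```

```text
pos [436.1 168.4  19. ] rot [-3.1392  0.009  -2.8134] F [-0.61 -1.42  5.65] M [-0.204  0.079 -0.015] w 18.2 t 5.125
shift [ -0.04  -0.05 -10.1 ] turn 0.1 q [ 0.23  0.56 -0.81  2.12  0.64  0.71  0.9 ]
```

Call:
step_arm(motion=[[1, [0, 0, -2], 0], [1, [0, 0, -6], 0], [1, [0, -1, -11], 0], [1, [1, -5, -15], 5], [1, [2, -10, -16], 14]])

```text
time_s: 5.75
position: [448.6, 66.6, 181.1]
eef_rot: [-3.141, 0.012, -3.06]
contact_force: [0.8, -0.6, -1.3]
width: 0.192
```

```bash
python3 to.py 474.3 -306.8 180 1.61
```

```text
pos [448.6  66.6 181.1] rot [-3.141   0.0123 -3.0601] F [ 0.77 -0.61 -1.32] M [ 0.03  -0.162 -0.017] w 18.0 t 5.75
shift [  0.48 -37.43   0.13] turn 92.4 q [ 0.67  0.24 -0.99  2.03  0.25  0.98  1.21]
```

Call:
step_arm(motion=[[1, [0, -5, 0], 10], [1, [0, -10.5, 0], 20], [1, [0.2, -16, 0], 30], [1, [0.3, -21, 0], 40], [1, [0.3, -25, 0], 50]])

```text
time_s: 6.38
position: [465.6, -184.9, 181.1]
eef_rot: [3.133, 0.008, 2.343]
contact_force: [-0.1, 1.3, -1.6]
width: 0.191
```

```bash
python3 to.py 474.3 -306.8 140 1.61
```

```text
pos [ 465.6 -184.9  181.1] rot [3.1328 0.0083 2.3433] F [-0.08  1.25 -1.59] M [ 0.015 -0.13  -0.076] w 17.9 t 6.375
shift [-9.3  -7.92  4.12] turn 42.0 q [ 0.92  0.28 -0.69  1.93  0.21  0.99  0.9 ]
```

Call:
step_arm(motion=[[1, [-3.5, -3, 0], 9], [1, [-7, -6, 0], 19], [1, [-9.3, -7.9, 1], 29], [1, [-9.3, -7.9, 3], 39], [1, [-9.3, -7.9, 4], 42]])

```text
time_s: 7.0
position: [473.9, -306.5, 140.0]
eef_rot: [3.131, -0.001, 1.606]
contact_force: [0.8, -0.1, -1.3]
width: 0.189
```

Call:
step_arm(motion=[[1, [0, 0, 0], 0], [1, [0, 0, 0], 0]])

```text
time_s: 7.25
position: [474.0, -306.4, 140.2]
eef_rot: [3.131, -0.001, 1.608]
contact_force: [0.3, -1.3, 0.1]
width: 0.191
```

```bash
python3 to.py 474.3 -306.8 98 1.61; python3 - <<'E'
from h import *
f=grab("wrist"); cv2.imwrite("pics/w3.png",cv2.resize(f["color"][140:380,160:480],None,fx=2.5,fy=2.5)[...,::-1])
E
```

```text
pos [ 474.  -306.4  140.2] rot [ 3.1305e+00 -7.0000e-04  1.6078e+00] F [ 0.35 -1.3   0.07] M [-0.031 -0.06  -0.038] w 18.0 t 7.25
shift [-0.04 -0.02  4.22] turn -0.1 q [ 0.9   0.42 -0.47  1.82  0.22  0.95  0.37]
```

View pics/w3.png

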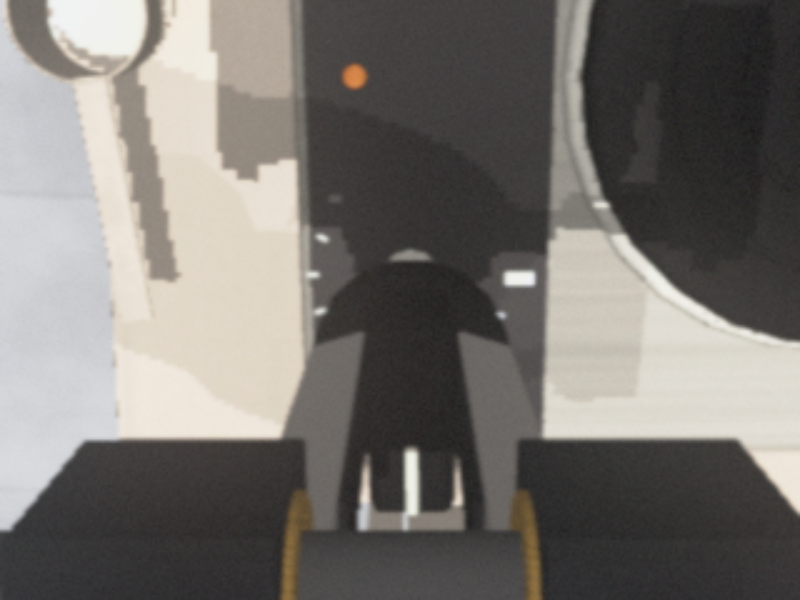

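The wrist view shows the knob held with its white line at (411,480) facing the −x tool side. The ring peeks out centred at (411,255), directly ahead of the knob. I'll descend.

Call:
step_arm(motion=[[1, [-0.03, -0.02, 1.5], 0], [1, [-0.03, -0.02, 3], 0], [1, [-0.03, -0.02, 4.2], 0], [1, [-0.03, -0.02, 4.6], 0], [1, [-0.03, -0.02, 4.6], 0]])

```text
time_s: 7.92
position: [474.4, -306.7, 94.1]
eef_rot: [3.131, -0.001, 1.608]
contact_force: [0.3, 0.6, -0.7]
width: 0.187
```

```bash
python3 to.py 474.3 -306.8 90 1.61
```

```text
pos [ 474.4 -306.7   94.1] rot [ 3.1305e+00 -7.0000e-04  1.6077e+00] F [ 0.27  0.57 -0.74] M [-0.055 -0.111 -0.063] w 17.5 t 7.925
shift [-0.01 -0.02  0.41] turn -0.1 q [ 0.88  0.48 -0.45  1.86  0.26  0.86  0.34]
```

Call:
step_arm(motion=[[1, [0, 0, 0.1], 0], [1, [0, 0, 0.2], 0], [1, [0, 0, 0.3], 0], [1, [0, 0, 0.35], 0]])

```text
time_s: 8.43
position: [474.6, -306.6, 90.8]
eef_rot: [3.13, -0.001, 1.608]
contact_force: [-1.1, 1.7, 3.3]
width: 0.191
```

Call:
step_arm(motion=[[1, [0, 0, 0.1], 0], [1, [0, 0, 0.1], 0]])

```text
time_s: 8.68
position: [474.7, -306.3, 89.9]
eef_rot: [3.13, -0.001, 1.608]
contact_force: [-1.9, 2.2, 3.7]
width: 0.188
```

Call:
step_arm(motion=[[1, [0.05, -0.05, 0], 0], [1, [0.05, -0.05, 0], 0]])

```text
time_s: 8.93
position: [474.2, -305.8, 89.9]
eef_rot: [3.13, -0.001, 1.608]
contact_force: [0.6, 1.0, 1.2]
width: 0.193
```

```bash
python3 to.py 474.3 -306.8 88 1.61
```

```text
pos [ 474.2 -305.8   89.9] rot [ 3.1301e+00 -1.0000e-03  1.6081e+00] F [0.62 1.01 1.21] M [ 0.337 -0.241 -0.002] w 18.1 t 8.925
shift [-0.1   0.    0.19] turn -0.1 q [ 0.88  0.48 -0.45  1.86  0.26  0.85  0.34]
```

Call:
step_arm(motion=[[1, [0.03, 0, 0.05], 0], [1, [0.03, 0, 0.1], 0], [1, [0.03, 0, 0.1], 0]])

```text
time_s: 9.3
position: [474.2, -305.4, 88.7]
eef_rot: [3.13, -0.001, 1.608]
contact_force: [0.4, 2.1, -0.5]
width: 0.189
```

Call:
step_arm(motion=[[1, [0.02, 0, 0.05], 0], [1, [0.02, 0, 0.1], 0], [1, [0.02, 0, 0.1], 0]])

```text
time_s: 9.68
position: [474.1, -305.2, 87.7]
eef_rot: [3.13, -0.001, 1.608]
contact_force: [1.4, 0.7, -1.4]
width: 0.19
```

```bash
python3 to.py 474.3 -306 88 1.61
```

```text
pos [ 474.1 -305.2   87.7] rot [ 3.1303e+00 -1.1000e-03  1.6081e+00] F [ 1.42  0.66 -1.36] M [ 0.144 -0.215 -0.037] w 17.9 t 9.675
shift [-0.08  0.01 -0.03] turn -0.1 q [ 0.88  0.48 -0.45  1.86  0.26  0.84  0.34]
```

Call:
step_arm(motion=[[1, [0, 0, 0.05], 0], [1, [0, 0, 0.1], 0], [1, [0, 0, 0.15], 0], [1, [0, 0, 0.2], 0], [1, [0, 0, 0.2], 0]])

```text
time_s: 10.3
position: [474.1, -305.2, 85.6]
eef_rot: [3.13, -0.001, 1.608]
contact_force: [1.2, 0.4, -1.4]
width: 0.189
```

```bash
python3 to.py 474.3 -306 81 1.61
```

```text
pos [ 474.1 -305.2   85.6] rot [ 3.1304e+00 -1.2000e-03  1.6081e+00] F [ 1.21  0.38 -1.38] M [ 0.181 -0.255  0.036] w 17.7 t 10.3
shift [-0.08  0.01  0.46] turn -0.1 q [ 0.87  0.49 -0.45  1.86  0.27  0.84  0.33]
```

Down to z 85.6 with no resistance, so the knob is dropping in. I'll continue to the seat.

Call:
step_arm(motion=[[1, [0, 0, 0.1], 0], [1, [0, 0, 0.2], 0], [1, [0, 0, 0.3], 0], [1, [0, 0, 0.35], 0], [1, [0, 0, 0.35], 0]])

```text
time_s: 10.92
position: [474.2, -305.2, 82.1]
eef_rot: [3.13, -0.001, 1.608]
contact_force: [0.3, 0.7, -1.7]
width: 0.192
```

Call:
step_arm(motion=[[1, [0, 0, 0.05], 0], [1, [0, 0, 0.1], 0], [1, [0, 0, 0.1], 0]])

```text
time_s: 11.3
position: [474.2, -305.2, 81.1]
eef_rot: [3.13, -0.001, 1.608]
contact_force: [1.5, 0.9, -0.5]
width: 0.186
```

```bash
python3 to.py 474.3 -306 81 1.61
```

```text
pos [ 474.2 -305.2   81.1] rot [ 3.1304e+00 -1.3000e-03  1.6081e+00] F [ 1.49  0.92 -0.5 ] M [ 0.266 -0.261  0.021] w 17.5 t 11.3
shift [-0.08  0.01  0.01] turn -0.1 q [ 0.87  0.49 -0.44  1.87  0.27  0.83  0.33]
```

Call:
step_arm(motion=[[1, [0, 0, 0.04], 0], [1, [0, 0, 0.08], 0], [1, [0, 0, 0.08], 0]])

```text
time_s: 11.68
position: [474.3, -305.2, 80.8]
eef_rot: [3.13, -0.001, 1.608]
contact_force: [-3.1, 3.2, 10.9]
width: 0.193
```

```bash
python3 to.py 474.3 -306 81 1.61
```

```text
pos [ 474.3 -305.2   80.8] rot [ 3.1303e+00 -9.0000e-04  1.6081e+00] F [-3.07  3.21 10.87] M [ 0.741  0.72  -0.022] w 18.2 t 11.675
shift [-0.08 -0.   -0.02] turn -0.1 q [ 0.87  0.49 -0.44  1.87  0.27  0.83  0.33]
```

The knob is seated at TCP z 80.8, 9 mm below the unaligned rest height. I'll relieve the press and then turn it back toward off.

Call:
step_arm(motion=[[1, [0, 0, -0.03], 0], [1, [0, 0, -0.03], -2], [1, [0, 0, -0.03], -6], [1, [0, 0, -0.03], -10], [1, [0, 0, -0.03], -14]])

```text
time_s: 12.3
position: [474.2, -305.3, 81.0]
eef_rot: [3.131, 0.002, 1.856]
contact_force: [0.2, 0.6, -0.2]
width: 0.192
```

```bash
python3 to.py 474.3 -305.2 81 3.19
```

```text
pos [ 474.2 -305.3   81. ] rot [3.1305e+00 1.9000e-03 1.8562e+00] F [ 0.19  0.61 -0.18] M [ 0.128 -0.13  -0.04 ] w 18.1 t 12.3
shift [0.01 0.01 0.  ] turn -76.4 q [ 0.92  0.5  -0.5   1.86  0.31  0.84  0.55]
```

Call:
step_arm(motion=[[1, [0, 0, 0], -5], [1, [0, 0, 0], -10], [1, [0, 0, 0], -15], [1, [0, 0, 0], -20], [1, [0, 0, 0], -25]])

```text
time_s: 12.92
position: [473.9, -305.6, 81.0]
eef_rot: [3.133, 0.006, 2.297]
contact_force: [-2.0, 0.1, 2.6]
width: 0.188
```

```bash
python3 to.py 474.3 -305.2 81 3.19
```

```text
pos [ 473.9 -305.6   81. ] rot [3.133  0.0062 2.2966] F [-2.01  0.07  2.62] M [ 0.147  0.388 -0.02 ] w 17.7 t 12.925
shift [ 0.    0.06 -0.  ] turn -51.2 q [ 0.99  0.53 -0.6   1.86  0.38  0.86  0.93]
```

Call:
step_arm(motion=[[1, [0, 0, -0.02], -5], [1, [0, 0, -0.02], -10], [1, [0, 0, -0.02], -15], [1, [0, 0, -0.02], -20], [1, [0, 0, -0.02], -25]])

```text
time_s: 13.55
position: [473.6, -306.0, 81.0]
eef_rot: [3.137, 0.009, 2.737]
contact_force: [-0.9, -0.7, -1.6]
width: 0.188
```

```bash
python3 to.py 474.3 -305.2 81 3.19
```

```text
pos [ 473.6 -306.    81. ] rot [3.1368 0.0091 2.7369] F [-0.93 -0.72 -1.62] M [-0.108  0.089 -0.043] w 17.7 t 13.55
shift [-0.03  0.1   0.  ] turn -26.0 q [ 1.07  0.56 -0.7   1.86  0.45  0.88  1.32]
```

Call:
step_arm(motion=[[1, [0, 0, 0], -5], [1, [0, 0, 0], -10], [1, [0, 0, 0], -15], [1, [0, 0, 0], -19], [1, [0, 0, 0], -21]])

```text
time_s: 14.18
position: [473.5, -306.4, 81.0]
eef_rot: [3.141, 0.01, 3.105]
contact_force: [-0.5, -0.8, 1.1]
width: 0.19
```

Call:
step_arm(motion=[[1, [0, 0, 0], -2], [1, [0, 0, 0], -3.5], [1, [0, 0, 0], -5], [1, [0, 0, 0], -5]])

```text
time_s: 14.68
position: [473.5, -306.5, 81.0]
eef_rot: [-3.142, 0.01, -3.09]
contact_force: [0.3, -1.5, -0.4]
width: 0.193
```

```bash
python3 to.py 474.3 -305.2 81 3.19
```

```text
pos [ 473.5 -306.5   81. ] rot [-3.1416  0.0103 -3.0903] F [ 0.32 -1.46 -0.38] M [-0.2   -0.075 -0.032] w 18.1 t 14.675
shift [-0.09  0.12  0.  ] turn 0.2 q [ 1.14  0.59 -0.8   1.86  0.53  0.91  1.71]
```

Call:
step_arm(motion=[[1, [0, 0, 0], -1], [1, [0, 0, 0], -2], [1, [0, 0, 0], -2]])

```text
time_s: 15.05
position: [473.5, -306.5, 81.0]
eef_rot: [-3.141, 0.01, -3.055]
contact_force: [-0.1, -0.9, 0.6]
width: 0.188
```

```bash
python3 to.py 474.3 -305.2 81 3.19; python3 to.py 474.3 -305.2 81 3.19|head -1
```

```text
pos [ 473.5 -306.5   81. ] rot [-3.1412  0.0104 -3.0551] F [-0.14 -0.93  0.57] M [-0.223 -0.134  0.027] w 17.7 t 15.05
shift [-0.09  0.13  0.  ] turn 2.2 q [ 1.15  0.59 -0.81  1.86  0.53  0.91  1.74]
pos [ 473.5 -306.5   81. ] rot [-3.1412  0.0104 -3.0551] F [-0.14 -0.93  0.57] M [-0.223 -0.134  0.027] w 17.7 t 15.05
```

Call:
step_arm(motion=[[1, [0, 0, 0], -1], [1, [0, 0, 0], -2], [1, [0, 0, 0], -2]])

```text
time_s: 15.42
position: [473.5, -306.6, 81.0]
eef_rot: [-3.141, 0.01, -3.02]
contact_force: [-0.6, -1.0, 0.4]
width: 0.188
```

```bash
python3 to.py 474.3 -305.2 81 3.19
```

```text
pos [ 473.5 -306.6   81. ] rot [-3.1408  0.0104 -3.0198] F [-0.59 -0.97  0.45] M [-0.267 -0.097 -0.004] w 17.7 t 15.425
shift [-0.1   0.13  0.01] turn 4.2 q [ 1.15  0.6  -0.82  1.86  0.54  0.91  1.77]
```

Call:
step_arm(motion=[[1, [0, 0, 0], -1], [1, [0, 0, 0], -2], [1, [0, 0, 0], -2]])

```text
time_s: 15.8
position: [473.5, -306.6, 81.0]
eef_rot: [-3.141, 0.01, -2.985]
contact_force: [-0.3, -1.2, 0.4]
width: 0.187
```

```bash
python3 to.py 474.3 -305.2 81 3.19
```

```text
pos [ 473.5 -306.6   81. ] rot [-3.1405  0.0103 -2.9846] F [-0.34 -1.21  0.44] M [-0.27  -0.146 -0.075] w 17.6 t 15.8
shift [-0.1   0.12  0.  ] turn 6.2 q [ 1.16  0.6  -0.83  1.86  0.55  0.92  1.8 ]
```

Call:
step_arm(motion=[[1, [0, 0, 0], -0.7], [1, [0, 0, 0], -1.5], [1, [0, 0, 0], -1.5]])

```text
time_s: 16.18
position: [473.5, -306.6, 81.0]
eef_rot: [-3.14, 0.01, -2.958]
contact_force: [-0.6, -0.9, 0.8]
width: 0.191
```

```bash
python3 to.py 474.3 -305.2 81 3.19
```

```text
pos [ 473.5 -306.6   81. ] rot [-3.1402  0.0104 -2.9581] F [-0.64 -0.9   0.83] M [-0.271 -0.178  0.03 ] w 18.0 t 16.175
shift [-0.11  0.13  0.  ] turn 7.7 q [ 1.16  0.6  -0.83  1.86  0.55  0.92  1.83]
```

```bash
cat > avg.py <<'E'
from h import *
a=[]
for i in range(8):
    grab_frame("top"); s=state(); a.append(np.r_[s["contact_force"],s["moment"]])
print(np.mean(a,0).round(3),np.std(a,0).round(3),s["position"].round(1),s["eef_rot"].round(4))
E
python3 avg.py
```

```text
[-0.331 -2.019  0.4   -0.337 -0.161 -0.038] [0.621 0.537 0.513 0.035 0.02  0.024] [ 473.5 -306.6   81. ] [-3.1402  0.0103 -2.9584]
```

Call:
step_arm(motion=[[1, [0, 0, 0], -0.8], [1, [0, 0, 0], -1.6], [1, [0, 0, 0], -1.6]])

```text
time_s: 16.95
position: [473.5, -306.6, 81.0]
eef_rot: [-3.14, 0.01, -2.93]
contact_force: [-0.5, -1.7, 1.7]
width: 0.191
```

```bash
python3 avg.py
```

```text
[ 0.178 -2.345  0.202 -0.413 -0.196 -0.042] [0.474 0.293 0.419 0.028 0.038 0.014] [ 473.5 -306.6   81. ] [-3.1399  0.0104 -2.9306]
```

No hard stop is felt, so the turn is taking up play. I'll turn back to the mark heading, release, lift and look.

Call:
step_arm(motion=[[1, [0, 0, 0], 3], [1, [0, 0, 0], 6], [1, [0, 0, 0], 9.3], [1, [0, 0, 0], 9.3]])

```text
time_s: 17.85
position: [473.4, -306.4, 81.0]
eef_rot: [3.142, 0.01, -3.092]
contact_force: [0.1, -0.3, 0.9]
width: 0.188
```

Call:
step_arm(motion=[[4, [0, 0, 0], 0], [4, [0, 0, 0], 0], [4, [0, 0, 0], 0], [4, [0, 0, 0], 0]])

```text
time_s: 18.35
position: [473.4, -306.4, 81.0]
eef_rot: [3.141, 0.01, -3.092]
contact_force: [0.6, -0.1, -0.2]
width: 0.428
```

Call:
step_arm(motion=[[4, [0, 0, -1], 0], [4, [0, 0, -3], 0], [4, [0, 0, -5], 0], [4, [0, 0, -7], 0], [4, [0, 0, -7], 0]])

```text
time_s: 18.98
position: [473.4, -307.0, 153.0]
eef_rot: [-3.14, 0.012, -3.092]
contact_force: [0.0, -0.3, -0.6]
width: 0.428
```

```bash
python3 to.py 474.3 -305.2 81 3.19;python3 - <<'E'
from rc import *
import pickle
f=grab("wrist"); pickle.dump(f,open("w4.pkl","wb"))
c=(474.2,-307)
a=rect(f,101+2,c,40,5); b=rect(f,60,c,40,5)
cv2.imwrite("pics/rect4.png",np.hstack([a,b])[...,::-1])
E
```

```text
pos [ 473.4 -307.   153. ] rot [-3.1396  0.012  -3.0925] F [ 0.04 -0.26 -0.57] M [ 0.082 -0.112  0.024] w 40.2 t 18.975
shift [-0.02  0.19  7.2 ] turn 0.0 q [ 1.2   0.5  -0.87  1.81  0.44  1.03  1.78]
```

View pics/rect4.png

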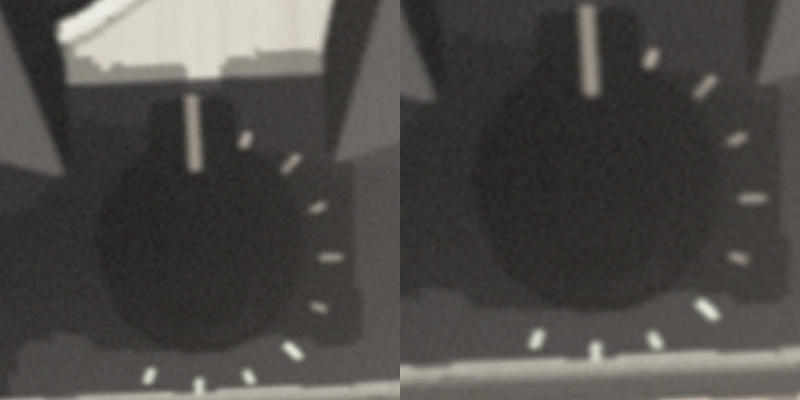

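The left panel shows the knob's white line from (192,97) to (196,171), a heading of 0.054. The dial's off heading is 0.048, or 0.042 as judged by the fourth tick at (752,198). I'll retreat and do the last checks.

Call:
step_arm(motion=[[4, [0, 0, -4], 0], [4, [2, 0, -8], 0], [4, [7, 2, -10], 0], [4, [12, 6, -10], 0], [4, [12, 10, -10], 0]])

```text
time_s: 19.65
position: [344.2, -212.9, 249.6]
eef_rot: [-3.14, 0.009, -3.098]
contact_force: [1.7, 0.2, 1.9]
width: 0.424
```

Call:
step_arm(motion=[[4, [0, 0, 0], 0], [4, [0, 0, 0], 0]])

```text
time_s: 19.9
position: [344.0, -213.4, 249.5]
eef_rot: [-3.14, 0.009, -3.098]
contact_force: [0.1, -0.0, 0.6]
width: 0.428
```

```bash
python3 to.py 474.3 -305.2 81 3.19;python3 - <<'E'
from rc import *
import pickle
f=grab("top"); t=pickle.load(open("top1.pkl","rb")); w=pickle.load(open("w4.pkl","rb"))
cw=cloud(w); d=np.hypot(cw[...,0]-474.2,cw[...,1]+306.5); z=cw[...,2]
print("bar top z",np.median(z[(d<8)&(z<115)]),"skirt top",np.median(z[(d>17)&(d<22)&(abs(cw[...,1]+306.5)>14)&(z<95)&(z>65)]), "sheet",np.median(z[(d>28)&(d<36)&(z<70)]))
a=f["color"].astype(int);b=t["color"].astype(int); df=np.abs(a-b).sum(2)
for n,(x0,x1,y0,y1) in dict(fitted=(393,430,222,260),pitcher=(120,190,240,285),lids=(258,310,165,218),greens=(260,330,228,270)).items(): print(n,"mean diff",df[y0:y1,x0:x1].mean().round(1))
cv2.imwrite("pics/top5.png",np.hstack([cv2.resize(f["color"][110:310,60:300],None,fx=1.6,fy=1.6),cv2.resize(f["color"][210:270,395:505],None,fx=3.7,fy=5.333)])[...,::-1])
E
```

```text
pos [ 344.  -213.4  249.5] rot [-3.1398  0.0086 -3.0983] F [ 0.14 -0.02  0.56] M [-0.032 -0.086 -0.019] w 40.2 t 19.9
shift [-12.47  -9.7   16.98] turn -0.3 q [ 1.57 -0.03 -1.06  2.04 -0.03  1.1   2.15]
bar top z 102.16407388913217 skirt top 76.52003056749021 sheet 59.573301052672605
fitted mean diff 16.2
pitcher mean diff 32.4
lids mean diff 27.3
greens mean diff 33.3
```

View pics/top5.png

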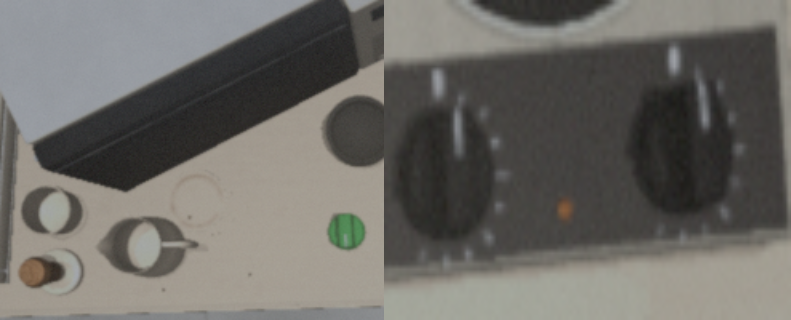

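The final view shows both knobs on, both lines facing their off marks (fitted knob at (459,128), refitted one at (703,100)). The pitcher and lids have not moved. I'll check the pointer angle once more by numeric line fits.

```bash
python3 - <<'E'
from rc import *
import pickle
def fit(im,x0,x1,y0,y1,s):
    g=im.astype(float).mean(2)[y0:y1,x0:x1]; w=np.clip(g-(np.median(g)+.35*(g.max()-np.median(g))),0,None)
    y,x=np.mgrid[y0:y1,x0:x1]; W=w.sum(); mx,my=(w*x).sum()/W,(w*y).sum()/W
    C=np.cov(np.stack([x.ravel(),y.ravel()]),aweights=w.ravel()); v=np.linalg.eigh(C)[1][:,1]; v*=-np.sign(v[1])
    return round(mx,1),round(my,1),"heading",round(np.arctan2(-v[0],-v[1]),3)
w=pickle.load(open("w4.pkl","rb")); print("wrist",fit(rect(w,103,(474.2,-307),40,5),175,215,88,180,5))
ims=[]
for i in range(8): f=grab("top"); ims.append(f["color"].astype(float))
f["color"]=np.mean(ims,0).astype(np.float32)
for n,c in(("refit",(474.2,-307)),("fitted",(469.3,-183))):
    im=rect(f,103,c,40,5); 
    print(n,fit(im,180,222,104,178,5)); cv2.imwrite(f"pics/{n}.png",im[...,::-1])
E
python3 -c "
import cv2,numpy as np
cv2.imwrite('pics/both.png',np.hstack([cv2.imread('pics/fitted.png'),cv2.imread('pics/refit.png')]))"
```

```text
wrist (np.float64(193.0), np.float64(132.5), 'heading', np.float64(0.057))
refit (np.float64(187.6), np.float64(138.7), 'heading', np.float64(0.079))
fitted (np.float64(188.8), np.float64(130.7), 'heading', np.float64(0.007))[ WARN:0@9.595] global loadsave.cpp:1063 imwrite_ Unsupported depth image for selected encoder is fallbacked to CV_8U.
```

View pics/both.png

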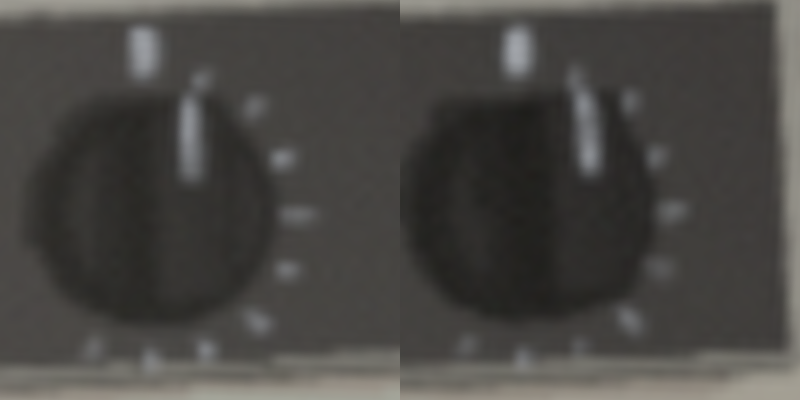

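```bash
python3 -c "
from rig import finish_job; print(finish_job())"
```

```text
the job is handed in; nothing more can be done
None
```

The knob is back on its shaft, fully home, with its pointer at the off mark. The gripper has let go and the arm is clear. I handed the job in at about 20 s on the robot's clock.

**Fitting:** I lined the pointer up with the flat as seen from the wrist camera. The knob then dropped home under light pressure, so no turning search was needed. I turned it back about 90° to off, slightly past and then back to the mark to take up the play.

**Last checks**
- **Height:** the top of the bar measures 102.2 mm, against about 103 mm expected when home. Not lined up, it would stand about 9 mm higher.
- **Pointer:** the wrist camera gives a heading of 0.057 rad against 0.04 to 0.05 rad for the dial. The coarser top view gives 0.079 rad.
- **Other things:** in the last pictures the fitted knob still looks at off, and the pitcher, lids and green knobs look unmoved. The picture-difference check on them was noisy and settled nothing.

**Failed or unclear**
- **Press force:** it read 10.9 N for a moment when the knob bottomed out, above the 7 N guide. I eased it off at once.
- **Off stop:** I never felt a hard stop, even about 0.16 rad past the mark, so the shaft itself being at its stop is inferred, not measured.

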